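# Start the waffle iron preheating

## Task

Start the waffle iron preheating, only touching it lightly with the fingertips: push its raised lid down fully shut without slamming it, then press the near, red end of the rocker switch fully down to turn it on, then press the middle, caramel-coloured browning key well down and let it come up again. Never switch it on with the lid open, do not press the cream or the dark brown key, and leave the things standing round the iron where they are.

Things in the scene. Friction and masses are not known exactly. Their poses are not given: they have to be found in the camera images.
- waffle_iron: black and steel waffle iron, fixed, 320 (x) x 260 (y) mm; origin under its centre on the worktop, x to its rear (hinge), y to its left, z up. The front 95 mm is a flat panel 58 mm up: from left to right rocker switch, cream, caramel, dark brown key. Lid shut: its top is 98 mm up, the front of its handle tab 95 mm in front of the origin and 30 mm behind the key centres
- waffle_lid (a joint): lid angle, 0 = fully shut, grows as the lid's front rises (starts at 0.6 to 0.95 rad). The hinge is stiff: the lid stays where it is left and its spring-borne pin lets the shut lid sink up to 7 mm; pushing it slowly down at the handle takes about 2 to 6 N. The lid is 248 mm wide and reaches 211 mm in front of the hinge, its handle tab 241 mm
- lid_hinge (a point): middle of the lid's hinge axis at the rear of the iron, 64 mm above the worktop; the axis runs along the iron's y, 146 mm behind the iron's origin
- lid_handle (a point): centre of the top face of the lid's black handle tab (36 deep x 100 wide x 16 mm thick, in the middle of the lid's front edge); it moves with the lid; 223 mm in front of the hinge and 30 mm above the hinge axis when the lid is shut
- power_rocker (a joint): rocker switch at the left of the panel, 50 (x) x 26 (y) mm, V-shaped, pivots about the iron's y axis; 0 = off (near red end up), 0.32 rad = on (near end fully down). It stays where it is left and takes about 2 N at the near end; over 9 N the whole switch gives up to 6 mm in its rubber sleeve
- rocker_near_end (a point): on the red top face of the rocker 5 mm from its near end, about 77 mm above the worktop when off; pressed straight down it goes 6 mm down to on, where the red face lies level
- key_light (a joint): light-browning key, cream, the left of three round keys, 31 mm across, on the front panel; value is how far it is pressed, 0 (up) to 0.008 m (bottom), counts as pressed from 0.003 m; a spring of 1.5 N per mm returns it
- key_light_top (a point): centre of the top face of the light-browning key, about 73.5 mm above the worktop when up; key centres are 60 mm apart along the iron's y. It is pressed straight down
- key_medium (a joint): medium-browning key, caramel-coloured, the middle of three round keys, 31 mm across, on the front panel; value is how far it is pressed, 0 (up) to 0.008 m (bottom), counts as pressed from 0.003 m; a spring of 1.5 N per mm returns it
- key_medium_top (a point): centre of the top face of the medium-browning key, about 73.5 mm above the worktop when up; key centres are 60 mm apart along the iron's y. It is pressed straight down
- key_dark (a joint): dark-browning key, dark brown, the right of three round keys, 31 mm across, on the front panel; value is how far it is pressed, 0 (up) to 0.008 m (bottom), counts as pressed from 0.003 m; a spring of 1.5 N per mm returns it
- key_dark_top (a point): centre of the top face of the dark-browning key, about 73.5 mm above the worktop when up; key centres are 60 mm apart along the iron's y. It is pressed straight down
- jam_jar: glass jar of red jam with a white lid, 68 mm across, 84 mm tall, stands left of the waffle iron; origin at the centre of its underside; to be left alone
- grease_brush: pastry brush with wooden handle, 173 x 42 x 16 mm, lies right of the waffle iron; origin at the centre of its underside; to be left alone
- timer: round white kitchen timer with red dial, 70 mm across, 41 mm tall; origin at the centre of its underside; to be left alone
- spoon: wooden spoon, 304 x 45 x 14 mm, lies to the left; origin at the centre of its underside; to be left alone
- batter_cup: blue measuring cup with straight handle, 74 x 135 x 42 mm, to the right; origin at the centre of its underside; to be left alone
- honey: amber honey jar with yellow lid, 62 mm across, 118 mm tall, to the right; origin at the centre of its underside; to be left alone

How it is judged:
By the outcome, as a careful person would: the job done as asked, in the order asked, and still so for the second after the job is handed in, with the robot touching nothing.
It also fails if it takes over 58 s, if anything falls off the work surface, if the arm or the gripper's body presses on something with over 40 N, if the wrist force passes 120 N, or if a joint passes its speed limit or range.

## Robot

A 7-joint arm with a two-finger parallel gripper is mounted at the origin on a cart in front of the work surface, level with it; the furniture and walls round the work are solid. World frame = base frame: x ahead of the robot, y to its left, z up, the work surface at z = 0. Lengths are in m, angles in rad, forces in N, time in s.
With the tool pointing down it reaches from about 0.425 to 0.95 m from the base axis. Payload 4.7 kg.
Tool frame: the origin (TCP) lies on the mounting face of the last link; the fingertips stand 173 mm ahead of it and the grasp point (between the pads) lies 155 mm ahead of it; z points along the fingers, y is the line along which they close (so a half turn about z gives the same grasp; the last joint's range is limited). The gripper opens to 85 mm and grips with 20 to 120 N. Pads are 22 mm wide; open, the fingers measure 114 mm over their backs; the gripper's body (76 mm by 85 mm) begins 54 mm behind the grasp point. The pads swing forward as they close: fully open they stand 13 mm farther back than shut.
Start: joints at [-1.342, 0.469, -0.049, 1.532, 0.024, 1.141, -0.082], TCP at [0.172, 0.653, 0.405] pointing down, gripper open.
Joint ranges: [-2.59, 2.59], [-0.33, 1.99], [-1.39, 1.29], [0.1, 2.45], [-1.04, 4.18], [0.21, 1.99], [-2.66, 2.66]. Speed limits (rad/s): [2.57, 2.57, 3.14, 3.14, 3.14, 3.14, 3.14].

## Interface

Orientations are given as a rotation vector (axis times angle).
In Python, from station import status, viewer, sign_off gives the robot as it stands. The module is installed in compiled form; this text tells all that it offers.
- The arm moves only by the shell command python3 -m creep 'ROWS' [OPENING] [FORCE]. ROWS is a JSON object of lists of equal length, an entry for each row: "slide": the shift along the tool's x, y, z in m, a list of three; "yaw": the turn about the tool's z in degrees. In form: {"slide": [[tx, ty, tz], ...], "yaw": [yaw, ...]}. A call has 1 to 12 rows; each row shifts and turns the commanded pose from where the row before left it, along the tool's axes as they then stand; what a row does not reach is not made up. A row lasts 1/12 s, in which the tool goes at most 41.7 mm and 7.16 degrees, less where a joint would pass 70% of its speed; a pose out of reach is approached as far as the arm can. A call with a gripper value outside its range is refused whole. OPENING is the opening, from -1 (shut) to 1 (fully open), set as the call begins (- or left out, the last holds). The fingers move at their own pace and stop on an object; FORCE is the grip in N (left out, the last holds). Time passes only in rows, so rows that do not move let the fingers close. It gives the time, the measured TCP pose, the force, the opening and the grip force at its end, in the units of the state.
- status.sense(): the state, without advancing time (a new reading comes with each control period).
- viewer.grab_frame(name): name is "side" or "top"; returns a dict with "frame" (480x640x3 uint8, red, green, blue), "intrinsics" (3x3 intrinsics, pixels), "rvec" (rotation vector, rad) and "tvec" (3), from world to camera coordinates, as OpenCV has them. Camera axes: x right, y down, z forward; pixel columns grow to the right and rows downward; lengths in m; the calibration is good to about 2 mm. A picture is of the moment at which its call begins. There is no depth.
- sign_off(): hands the job in; it is judged then, once.
The state is a dict: "time_s": time; "joint_positions": joint angles; "dq": joint speeds; "tau": joint torques, N m; "tcp_pos": TCP position; "eef_rot": TCP orientation; "wrist_force": force on the tool from outside, world axes, zero at the start; "torque": the same for the moment, N m; "opening": opening from 0.0 (shut) to 1.0 (fully open); "gripper_force": force on a finger pad.
Only numpy, scipy, OpenCV 4.12 (cv2) and the standard library are available. Lean on these libraries where they do the work, as an engineer would, in place of code of your own. Each camera call takes 0.05 s, during which the arm holds its last target. There are 200 camera calls.

## Working session

There is one attempt and no reset: what is moved stays moved. The work goes in short steps, Python scripts to look and compute and a shell command to move; the robot and the scene stay as the last step left them, time stands still between calls to the robot, and variables do not carry over. Pictures are saved under pics/ and viewed, at most 10 in all, crops included, and the job is handed in when it is done.

```bash
mkdir -p pics
python3 - <<'E'
from station import status, viewer
import cv2,numpy as np
s=status.sense();print({k:np.round(v,3) for k,v in s.items()})
for n in("side","top"):
    f=viewer.grab_frame(n);cv2.imwrite(f"pics/{n}0.png",f["frame"][:,:,::-1]);np.savez(n+"0.npz",**f)
    R=cv2.Rodrigues(np.array(f["rvec"]))[0];print(n,-R.T@np.array(f["tvec"]),f["intrinsics"])
E
```

```text
{'time_s': np.float64(0.0), 'joint_positions': array([-1.342,  0.469, -0.049,  1.534,  0.024,  1.141, -0.082]), 'dq': array([-0.001, -0.   ,  0.   ,  0.002,  0.001,  0.   ,  0.   ]), 'tau': array([ 0.0000e+00, -5.1031e+01, -4.7000e-02, -2.3771e+01,  1.1000e-02,
        8.0000e-03,  0.0000e+00]), 'tcp_pos': array([0.172, 0.652, 0.404]), 'eef_rot': array([-4.040e-01, -3.115e+00,  3.000e-03]), 'wrist_force': array([-0.075,  0.165, -0.536]), 'torque': array([ 0.045,  0.008, -0.03 ]), 'gripper_force': np.float64(0.0), 'opening': np.float64(0.999)}
side [ 0.43255027 -1.03954828  0.52804126] [[487.14318766   0.         322.96704207]
 [  0.         487.14318766 249.63874895]
 [  0.           0.           1.        ]]
top [ 0.32446324 -0.01952803  1.25939247] [[510.79048171   0.         318.30085498]
 [  0.         510.79048171 236.24354584]
 [  0.           0.           1.        ]]
```

View pics/side0.png

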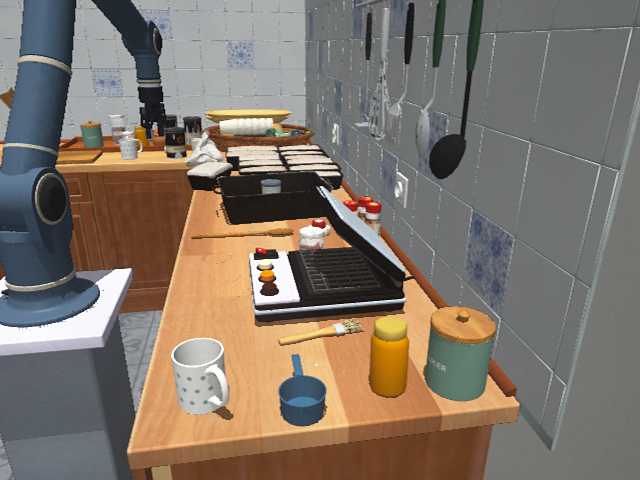

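View pics/top0.png

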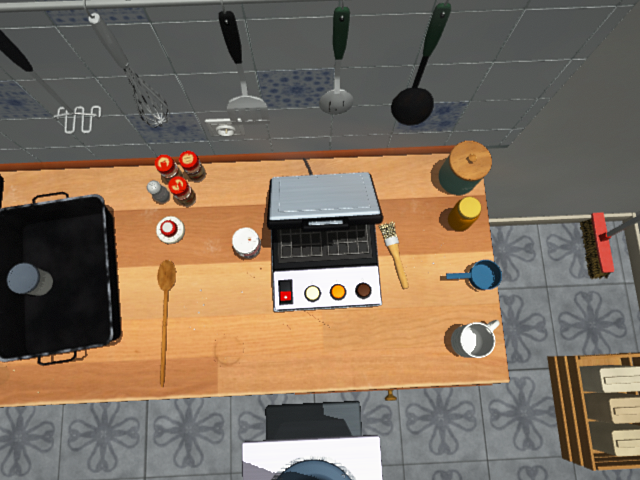

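The side view shows the lid raised, hinge to the right, with its front edge near (320,188). The panel's keys are at about (266,275), and the jars and the brush stand clear. In the top view the rocker is at (286,291), the keys at (313,293), (338,292) and (363,291), and the handle tab at about (323,222).

```bash
cat > h.py <<'E'
import numpy as np,cv2
def ray(f,uv):
    R=cv2.Rodrigues(np.array(f["rvec"]))[0];t=np.array(f["tvec"])
    d=R.T@np.linalg.inv(f["intrinsics"])@np.array([*uv,1.]);return -R.T@t,d
def onz(f,uv,z):
    c,d=ray(f,uv);return c+d*(z-c[2])/d[2]
def proj(f,p):
    return cv2.projectPoints(np.array([p],float),np.array(f["rvec"],float),np.array(f["tvec"],float),f["intrinsics"],None)[0].ravel()
def blobs(f,lo,hi,box,mn=15):
    h=cv2.cvtColor(f["frame"],cv2.COLOR_RGB2HSV);m=cv2.inRange(h,np.array(lo),np.array(hi))
    k=np.zeros_like(m);x0,y0,x1,y1=box;k[y0:y1,x0:x1]=m[y0:y1,x0:x1]
    n,l,s,c=cv2.connectedComponentsWithStats(k);return [(s[i],c[i]) for i in range(1,n) if s[i][4]>=mn]
E
python3 - <<'E'
from h import *
T=dict(np.load("top0.npz"));S=dict(np.load("side0.npz"))
for nm,f,lo,hi,b in [("red",T,(0,150,100),(6,255,255),(272,270,385,312)),("caramel",T,(10,150,120),(25,255,255),(272,270,385,312)),("cream",T,(18,30,120),(35,140,255),(300,270,330,312)),("dark",T,(0,60,20),(15,255,110),(350,275,378,306)),
 ("redS",S,(0,150,80),(6,255,255),(245,240,300,300)),("carS",S,(10,150,100),(25,255,255),(250,262,280,283)),("creamS",S,(18,60,100),(35,255,255),(250,255,280,275))]:
    for s,c in blobs(f,lo,hi,b): print(nm,s,c.round(1),onz(f,c,.077 if 'red' in nm else .0735).round(4))
a=cv2.resize(T["frame"][160:320,255:395],None,fx=4,fy=4,interpolation=cv2.INTER_CUBIC)[:600]
b=cv2.resize(S["frame"][170:330,235:415],None,fx=4,fy=4,interpolation=cv2.INTER_CUBIC)
cv2.imwrite("pics/c1.png",a[:600,:,::-1]);cv2.imwrite("pics/c2.png",b[:600,:,::-1])
E
```

```text
red [280 291  11  10  96] [285.  295.3] [0.4749 0.0431 0.077 ]
caramel [332 285  13  13 142] [337.9 291. ] [ 0.4797 -0.08    0.0735]
cream [306 286  13  14  63] [311.5 291.7] [ 0.4809 -0.0186  0.0735]
dark [357 283  13  14 134] [363.1 289.6] [ 0.4804 -0.1389  0.0735]
redS [256 248  11   6  40] [261.1 250.4] [0.4752 0.0408 0.077 ]
carS [260 270  14  11 130] [266.7 275.2] [ 0.4797 -0.0907  0.0735]
creamS [258 263  14   6  55] [264.8 266.1] [ 0.4787 -0.0431  0.0735]
creamS [261 270  12   5  46] [266.5 272.4] [ 0.4804 -0.0765  0.0735]
```

View pics/c1.png

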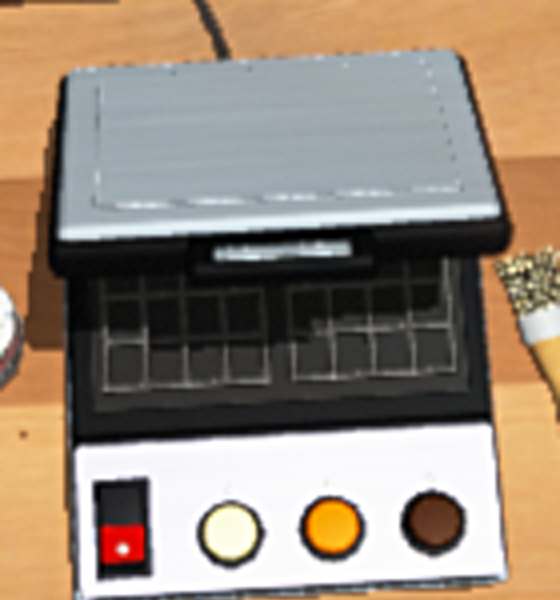

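View pics/c2.png

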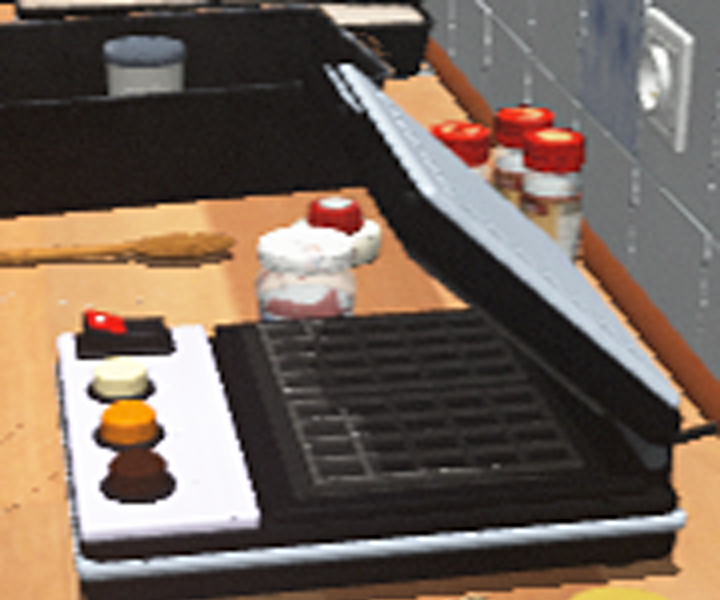

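The top crop shows the rocker (red end near) and three round keys with centres at full-image pixels (312.8,293), (338,291.5) and (363.5,290). The lid's right front corner is near (381,214). In the side crop the same corner is near (342,217).

Run:
```python
from h import *
T=dict(np.load("top0.npz"));S=dict(np.load("side0.npz"))
def tri(a,b):
    c1,d1=ray(T,a);c2,d2=ray(S,b);d1/=np.linalg.norm(d1);d2/=np.linalg.norm(d2)
    k=np.linalg.lstsq(np.c_[d1,-d2],c2-c1,rcond=None)[0];p,q=c1+k[0]*d1,c2+k[1]*d2
    return (p+q)/2,np.linalg.norm(p-q)
K=[]
for uv in [(312.5,292.6),(337.7,291.2),(363.1,289.9)]: K.append(onz(T,uv,.0735))
K=np.array(K);print(K.round(4),np.linalg.norm(np.diff(K,axis=0),axis=1))
e=K[0]-K[2];yaw=np.arctan2(-e[0],e[1]);print("yaw deg",np.degrees(yaw))
ex=np.array([np.cos(yaw),np.sin(yaw),0]);ey=np.array([-ex[1],ex[0],0])
km=K.mean(0)
# panel corners cross check
for uv in [(273.5,309.8),(381.2,305),(273.5,271.5),(378.5,266)]: p=onz(T,uv,.058);print("panel",p.round(4),"rel key",(p-km)@ex,(p-km)@ey)
# scan by sides
h=km+.271*ex; h[2]=.064; print("hinge(y of med key)",h)
for a,b in [((380.7,214.3),(342,217.3)),((270.3,219.8),(320.5,186.5))]:
    p,g=tri(a,b);r=p-h;print("corner",p.round(4),"gap",g,"fwd",-r@ex,"side",r@ey,"up",r[2],"ang",np.arctan2(r[2],-r@ex)-np.arctan2(.034,.211),"rad",np.hypot(r[2],r@ex))
print("key med in side",proj(S,km),proj(S,km+[0,0,-.0155]))
```

```text
[[ 0.4788 -0.0208  0.0735]
 [ 0.4794 -0.0796  0.0735]
 [ 0.4798 -0.1389  0.0735]] [0.05877878 0.05934156]
yaw deg 0.48455143604193146
panel [0.4446 0.072  0.058 ] rel key -0.033403274080780844 0.15204032699019912
panel [ 0.4444 -0.1805  0.058 ] rel key -0.03575351384826489 -0.10049003588135483
panel [0.5352 0.0697 0.058 ] rel key 0.05718933896157594 0.1490026021485397
panel [ 0.5373 -0.1811  0.058 ] rel key 0.05716141534464846 -0.10178895838142024
hinge(y of med key) [ 0.75028989 -0.07746168  0.064     ]
corner [ 0.621  -0.1719  0.2243] gap 0.0055998969570702165 fwd 0.1300923598692279 side -0.09336977945151398 up 0.16026452529183682 ang 0.7291764971372809 rad 0.20641884643453104
corner [0.6192 0.0613 0.2221] gap 0.004402983422576298 fwd 0.12992978503484298 side 0.1399070223394616 up 0.15814448477776896 ang 0.7232651112426484 rad 0.20467395316655831
key med in side [266.14929374 273.06613756] [266.39924458 279.50274317]
```

```bash
python3 -m creep '{"slide": [[0,0,-0.02],[0,0,-0.03],[0,0,-0.03],[0,0,-0.02],[0,0,0]], "yaw": [-4,-4,-4,-3,0]}' -1 20; python3 -m creep '{"slide": [[-0.008,-0.014,0],[-0.012,-0.02,0],[-0.016,-0.026,0],[-0.016,-0.026,0],[-0.016,-0.026,0],[-0.016,-0.026,0],[-0.016,-0.026,0],[-0.016,-0.026,0],[-0.016,-0.026,0],[-0.016,-0.026,0],[-0.016,-0.026,0],[-0.016,-0.026,0]], "yaw": [0,0,0,0,0,0,0,0,0,0,0,0]}'
```

```text
time_s: 0.52
tcp_pos: [0.1722, 0.6531, 0.5101]
eef_rot: [-0.008, 3.14, 0.014]
wrist_force: [-0.1, -0.3, 1.5]
opening: 0.3
gripper_force: 0.0
time_s: 1.52
tcp_pos: [0.3536, 0.3578, 0.5037]
eef_rot: [0.005, -3.14, 0.002]
wrist_force: [0.6, -0.1, 1.0]
opening: 0.001
gripper_force: 0.0
```

```bash
python3 -m creep '{"slide": [[-0.018,-0.03,0],[-0.018,-0.03,0],[-0.018,-0.03,0],[-0.018,-0.03,0],[-0.018,-0.03,0],[-0.018,-0.03,0],[-0.018,-0.03,0],[-0.018,-0.03,0],[-0.018,-0.03,0],[-0.018,-0.03,0],[-0.018,-0.03,0],[-0.016,-0.03,0]], "yaw": [0,0,0,0,0,0,0,0,0,0,0,0]}';python3 -m creep '{"slide": [[-0.018,-0.03,0],[-0.014,-0.02,0],[-0.005,-0.01,0],[0,0,0],[0,0,0],[0,0,0]], "yaw": [0,0,0,0,0,0]}'
python3 - <<'E'
from h import *
from station import status,viewer
s=status.sense();print(s["tcp_pos"],cv2.Rodrigues(s["eef_rot"])[0].round(4),s["wrist_force"])
f=viewer.grab_frame("side");cv2.imwrite("pics/s1.png",f["frame"][:,:,::-1])
E
```

```text
time_s: 2.52
tcp_pos: [0.5692, -0.0012, 0.5036]
eef_rot: [0.005, -3.14, 0.0]
wrist_force: [0.5, 0.3, 0.6]
opening: -0.001
gripper_force: 0.0
time_s: 3.02
tcp_pos: [0.6055, -0.0577, 0.5042]
eef_rot: [0.01, -3.14, -0.002]
wrist_force: [0.8, 0.4, 0.7]
opening: 0.005
gripper_force: 0.0
[ 0.60549906 -0.05766911  0.50417776] [[-1.     -0.0064 -0.0013]
 [-0.0064  1.      0.0015]
 [ 0.0013  0.0015 -1.    ]] [0.83982345 0.3663464  0.7230072 ]
```

View pics/s1.png

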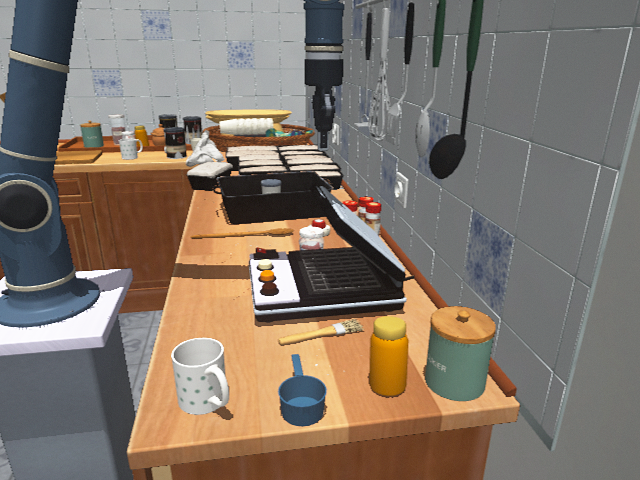

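The fingertips hang at about (324,148), straight above the raised lid's front edge at (321,186), and everything else is undisturbed.

```bash
python3 -m creep '{"slide": [[0,0,0.015],[0,0,0.02],[0,0,0.02],[0,0,0.01],[0,0,0.005],[0,0,0]], "yaw": [0,0,0,0,0,0]}'; python3 -m creep '{"slide": [[0,0,0.003],[0,0,0.003],[0,0,0.003],[0,0,0.003],[0,0,0]], "yaw": [0,0,0,0,0]}'
```

```text
time_s: 3.57
tcp_pos: [0.6056, -0.0585, 0.434]
eef_rot: [0.009, -3.14, -0.001]
wrist_force: [0.4, 1.1, -0.3]
opening: -0.002
gripper_force: 0.0
time_s: 3.98
tcp_pos: [0.6058, -0.0596, 0.4222]
eef_rot: [0.006, -3.141, -0.0]
wrist_force: [-0.9, 0.6, -0.9]
opening: -0.0
gripper_force: 0.0
```

```bash
python3 -m creep '{"slide": [[0,0,0.004],[0,0,0.004],[0.002,0,0.003],[0.003,0,0.003],[0.003,0,0.003]], "yaw": [0,0,0,0,0]}'; python3 -m creep '{"slide": [[0.003,0,0.003],[0.003,0,0.003],[0.003,0,0.003],[0.003,0,0.003]], "yaw": [0,0,0,0]}'
```

```text
time_s: 4.4
tcp_pos: [0.5979, -0.0597, 0.4058]
eef_rot: [-0.006, 3.14, 0.0]
wrist_force: [0.6, 0.2, 2.9]
opening: 0.003
gripper_force: 1.3
time_s: 4.73
tcp_pos: [0.5857, -0.0597, 0.3934]
eef_rot: [-0.006, 3.141, -0.0]
wrist_force: [2.3, 0.4, 1.5]
opening: -0.001
gripper_force: 1.1
```

```bash
python3 -m creep '{"slide": [[0.003,0,0.004],[0.003,0,0.004],[0.003,0,0.004],[0.003,0,0.004],[0.003,0,0.004],[0.003,0,0.004],[0.003,0,0.004],[0.003,0,0.004],[0.003,0,0.004]], "yaw": [0,0,0,0,0,0,0,0,0]}'; python3 -m creep '{"slide": [[0.003,0,0.004],[0.002,0,0.004],[0.002,0,0.004],[0.002,0,0.004],[0.002,0,0.004],[0.002,0,0.004],[0.002,0,0.004],[0.002,0,0.004],[0.002,0,0.004],[0.002,0,0.004]], "yaw": [0,0,0,0,0,0,0,0,0,0]}'
```

```text
time_s: 5.48
tcp_pos: [0.559, -0.0597, 0.3573]
eef_rot: [-0.006, 3.14, -0.0]
wrist_force: [1.3, -0.2, 1.2]
opening: -0.003
gripper_force: 0.9
time_s: 6.32
tcp_pos: [0.5378, -0.0598, 0.3173]
eef_rot: [-0.006, 3.142, 0.0]
wrist_force: [0.9, -0.0, 0.8]
opening: 0.001
gripper_force: 0.8
```

```bash
python3 -m creep '{"slide": [[0.002,0,0.003],[0.002,0,0.003],[0.002,0,0.003],[0.002,0,0.003],[0.001,0,0.003],[0.001,0,0.003],[0.001,0,0.003],[0.001,0,0.003],[0.001,0,0.003]], "yaw": [0,0,0,0,0,0,0,0,0]}'; python3 -m creep '{"slide": [[0.001,0,0.002],[0,0,0.002],[0,0,0.002],[0,0,0.002],[0,0,0.002],[0,0,0.002],[0,0,0.002]], "yaw": [0,0,0,0,0,0,0]}'; python3 -m creep '{"slide": [[0,0,0.0015],[0,0,0.0015],[0,0,0.0015]], "yaw": [0,0,0]}'
```

```text
time_s: 7.07
tcp_pos: [0.5249, -0.0599, 0.2904]
eef_rot: [0.006, -3.142, -0.0]
wrist_force: [0.7, -0.2, 1.8]
opening: -0.001
gripper_force: 0.7
time_s: 7.65
tcp_pos: [0.5238, -0.0599, 0.2764]
eef_rot: [0.006, -3.141, -0.0]
wrist_force: [-0.8, 0.1, 0.7]
opening: 0.002
gripper_force: 0.8
time_s: 7.9
tcp_pos: [0.5239, -0.0599, 0.272]
eef_rot: [0.006, -3.141, -0.0]
wrist_force: [-1.0, -0.3, 1.4]
opening: 0.004
gripper_force: 0.7
```

```bash
python3 -m creep '{"slide": [[0,0,0.001],[0,0,0.001],[0,0,0.001],[0,0,0.001]], "yaw": [0,0,0,0]}'; python3 -m creep '{"slide": [[0,0,0.001],[0,0,0.001]], "yaw": [0,0]}'; python3 -m creep '{"slide": [[0,0,0.001],[0,0,0]], "yaw": [0,0]}'
```

```text
time_s: 8.23
tcp_pos: [0.5239, -0.0599, 0.2681]
eef_rot: [-0.006, 3.142, 0.0]
wrist_force: [-1.5, -1.1, 1.7]
opening: -0.002
gripper_force: 0.7
time_s: 8.4
tcp_pos: [0.5239, -0.0599, 0.2661]
eef_rot: [0.006, -3.142, -0.0]
wrist_force: [-2.4, -0.0, 2.6]
opening: 0.0
gripper_force: 1.6
time_s: 8.57
tcp_pos: [0.5239, -0.0599, 0.2652]
eef_rot: [0.006, -3.141, -0.0]
wrist_force: [-2.5, 0.3, 4.0]
opening: 0.0
gripper_force: 2.2
```

```bash
python3 -m creep '{"slide": [[0,0,0.001],[0,0,0]], "yaw": [0,0]}'; python3 -m creep '{"slide": [[0,0,0.001],[0,0,0]], "yaw": [0,0]}'
```

```text
time_s: 8.73
tcp_pos: [0.5239, -0.0599, 0.2644]
eef_rot: [0.006, -3.141, -0.0]
wrist_force: [-3.1, 0.4, 5.9]
opening: 0.002
gripper_force: 3.0
time_s: 8.9
tcp_pos: [0.5238, -0.06, 0.2635]
eef_rot: [0.006, -3.141, -0.001]
wrist_force: [-3.9, -0.7, 7.1]
opening: -0.004
gripper_force: 3.7
```

```bash
python3 -m creep '{"slide": [[0,0,-0.002],[0,0,-0.003],[0,0,-0.005],[0,0,-0.015],[0,0,-0.02],[0,0,-0.02],[0.009,0.02,0],[0.012,0.025,0],[0.015,0.025,0],[0.015,0.025,0],[0.006,0.008,0],[0,0,0]], "yaw": [0,0,0,0,0,0,0,0,0,0,0,0]}'
python3 - <<'E'
from h import *
from station import status,viewer
s=status.sense();print(s["tcp_pos"],s["wrist_force"])
o=[]
for n,(x,y,w,h) in dict(side=(230,190,190,140),top=(230,150,190,170)).items():
    f=viewer.grab_frame(n);np.savez(n+"1.npz",**f);o.append(cv2.resize(f["frame"][y:y+h,x:x+w],None,fx=2,fy=2,interpolation=cv2.INTER_CUBIC)) if 0 else o.append(cv2.resize(f["frame"][y:y+140,x:x+190],None,fx=4,fy=4)[:, :]) 
    cv2.imwrite(f"pics/{n}1.png",f["frame"][y:y+h,x:x+w,::-1])
cv2.imwrite("pics/c3.png",cv2.resize(np.vstack(o),(570,600*1))[:,:,::-1]) 
S=dict(np.load("side1.npz"));
# expected shut lid: front top corners and handle
hx=.7503
for p in [(hx-.211,-.055-.124,.098),(hx-.211,-.055+.124,.098),(hx-.241,-.055,.094)]: print(p,proj(S,p).round(1))
E
```

```text
time_s: 9.9
tcp_pos: [0.4654, 0.0451, 0.3283]
eef_rot: [0.014, -3.141, -0.002]
wrist_force: [0.8, -0.3, -0.7]
opening: 0.003
gripper_force: 0.0
[0.46543174 0.04511465 0.32825476] [ 0.83715093 -0.2765019  -0.65424789]
(0.5393, -0.179, 0.098) [299.4 281.2]
(0.5393, 0.069, 0.098) [286.5 236.5]
(0.5093, -0.055, 0.094) [278.7 259. ]
```

View pics/c3.png

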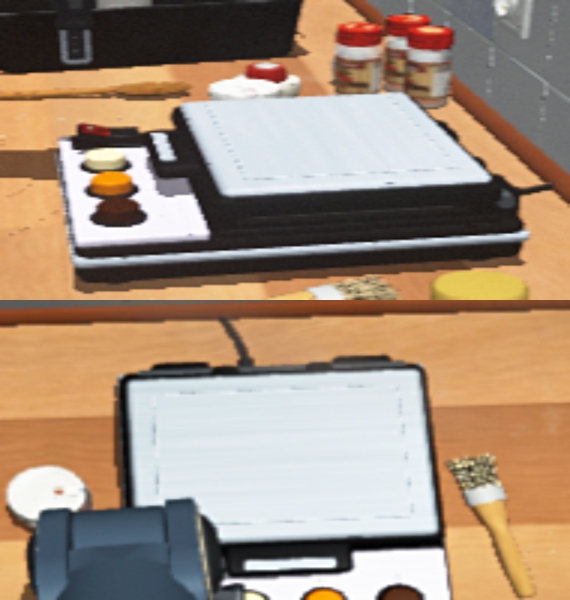

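Both views show the lid lying level and shut, with its right front corner at about crop pixel (218,195) against (208,195) predicted. The jam jar and the brush are where they were.

```bash
python3 -m creep '{"slide": [[0,0,0.015],[0,0,0.02],[0,0,0.02],[0,0,0.01],[0,0,0.003],[0,0,0]], "yaw": [0,0,0,0,0,0]}'; python3 -m creep '{"slide": [[0,0,0.002],[0,0,0.002],[0,0,0.002],[0,0,0.0015],[0,0,0]], "yaw": [0,0,0,0,0]}'; python3 -m creep '{"slide": [[0,0,0.0015],[0,0,0.0015],[0,0,0]], "yaw": [0,0,0]}'
```

```text
time_s: 10.5
tcp_pos: [0.4669, 0.0419, 0.2597]
eef_rot: [0.003, -3.141, 0.001]
wrist_force: [0.3, -1.1, 0.7]
opening: 0.001
gripper_force: 0.0
time_s: 10.92
tcp_pos: [0.4665, 0.043, 0.2527]
eef_rot: [-0.007, 3.141, 0.0]
wrist_force: [1.1, -0.0, -0.8]
opening: -0.0
gripper_force: 0.0
time_s: 11.17
tcp_pos: [0.4661, 0.0429, 0.2495]
eef_rot: [0.006, -3.14, -0.0]
wrist_force: [-1.4, 0.3, 1.2]
opening: -0.0
gripper_force: 0.8
```

```bash
python3 -m creep '{"slide": [[0,0,0.0015],[0,0,0.0015],[0,0,0]], "yaw": [0,0,0]}'; python3 -m creep '{"slide": [[0,0,0.001],[0,0,0.001],[0,0,0]], "yaw": [0,0,0]}';python3 -m creep '{"slide": [[0,0,0.0005],[0,0,0.0005],[0,0,0]], "yaw": [0,0,0]}'
```

```text
time_s: 11.42
tcp_pos: [0.4664, 0.0429, 0.2464]
eef_rot: [0.006, -3.141, -0.0]
wrist_force: [-0.2, -0.8, 0.6]
opening: -0.001
gripper_force: 0.4
time_s: 11.67
tcp_pos: [0.4666, 0.0429, 0.2445]
eef_rot: [-0.006, 3.141, 0.0]
wrist_force: [-0.7, 0.0, 0.8]
opening: 0.001
gripper_force: 0.0
time_s: 11.92
tcp_pos: [0.4667, 0.0428, 0.2442]
eef_rot: [-0.006, 3.141, 0.001]
wrist_force: [-2.8, 0.2, 8.5]
opening: 0.0
gripper_force: 4.3
```

```bash
python3 -m creep '{"slide": [[0,0,-0.003],[0,0,-0.005],[0,0,-0.02],[0,0,-0.025],[0,-0.01,-0.005],[-0.002,-0.02,0],[-0.003,-0.025,0],[-0.003,-0.025,0],[-0.003,-0.025,0],[-0.002,-0.017,0],[0,0,0],[0,0,0]], "yaw": [0,0,0,0,0,0,0,0,0,0,0,0]}'
python3 - <<'E'
from h import *
from station import status,viewer
s=status.sense();print(s["tcp_pos"],s["wrist_force"])
f=viewer.grab_frame("side")
cv2.imwrite("pics/c4.png",cv2.resize(f["frame"][180:320,235:415],None,fx=4,fy=4,interpolation=cv2.INTER_CUBIC)[:,:,::-1])
E
```

```text
time_s: 12.92
tcp_pos: [0.4798, -0.0801, 0.3015]
eef_rot: [0.002, -3.142, 0.0]
wrist_force: [-0.0, 0.9, -1.1]
opening: 0.002
gripper_force: 0.0
[ 0.47980884 -0.08008635  0.30151696] [-0.04847994  0.92292082 -1.09162785]
```

View pics/c4.png

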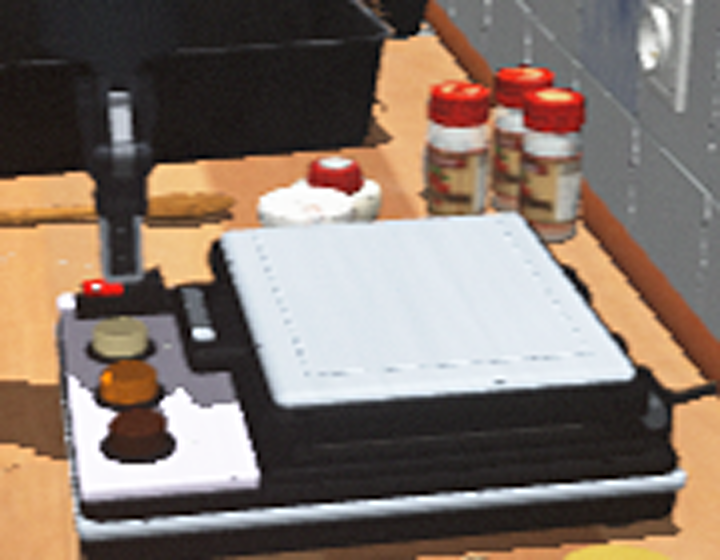

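The red end of the rocker now lies level and its black far end is up, at about crop pixel (100,288). The lid is shut, and the fingertips at (122,270) hang over the caramel key's line.

```bash
python3 -m creep '{"slide": [[0,0,0.01],[0,0,0.015],[0,0,0.015],[0,0,0.008],[0,0,0.003],[0,0,0]], "yaw": [0,0,0,0,0,0]}'; python3 -m creep '{"slide": [[0,0,0.002],[0,0,0.002],[0,0,0.001],[0,0,0]], "yaw": [0,0,0,0]}'; python3 -m creep '{"slide": [[0,0,0.0015],[0,0,0.0015],[0,0,0.0015],[0,0,0]], "yaw": [0,0,0,0]}'
```

```text
time_s: 13.47
tcp_pos: [0.4797, -0.0783, 0.2497]
eef_rot: [0.008, -3.14, -0.0]
wrist_force: [-0.7, 0.3, -0.1]
opening: -0.002
gripper_force: 0.0
time_s: 13.8
tcp_pos: [0.4803, -0.079, 0.246]
eef_rot: [-0.006, 3.14, 0.0]
wrist_force: [1.0, 0.6, 1.9]
opening: 0.005
gripper_force: 0.6
time_s: 14.13
tcp_pos: [0.4804, -0.079, 0.2416]
eef_rot: [-0.006, 3.141, 0.001]
wrist_force: [-0.2, 0.9, 6.5]
opening: -0.0
gripper_force: 3.7
```

```bash
python3 -m creep '{"slide": [[0,0,0.001],[0,0,0.001],[0,0,0]], "yaw": [0,0,0]}'; python3 -m creep '{"slide": [[0,0,-0.002],[0,0,-0.003],[0,0,-0.003],[0,0,-0.005],[0,0,-0.015],[0,0,-0.02],[0,0,-0.03],[0,0,-0.03],[0,0,-0.03],[0,0,-0.03],[0,0,-0.02],[0,0,0]], "yaw": [0,0,0,0,0,0,0,0,0,0,0,0]}'
python3 - <<'E'
from h import *
from station import status,viewer
s=status.sense();print(s["tcp_pos"],s["wrist_force"])
f=viewer.grab_frame("side")
cv2.imwrite("pics/c5.png",cv2.resize(f["frame"][180:320,235:415],None,fx=4,fy=4,interpolation=cv2.INTER_CUBIC)[:,:,::-1])
E
```

```text
time_s: 14.38
tcp_pos: [0.4804, -0.0791, 0.24]
eef_rot: [-0.006, 3.14, 0.001]
wrist_force: [-1.7, 0.7, 10.1]
opening: -0.002
gripper_force: 5.0
time_s: 15.38
tcp_pos: [0.4808, -0.0797, 0.4315]
eef_rot: [-0.006, 3.133, 0.001]
wrist_force: [0.7, -0.4, -0.7]
opening: -0.001
gripper_force: 0.0
[ 0.4807921  -0.07972217  0.43148505] [ 0.73884967 -0.39060385 -0.74167352]
```

View pics/c5.png

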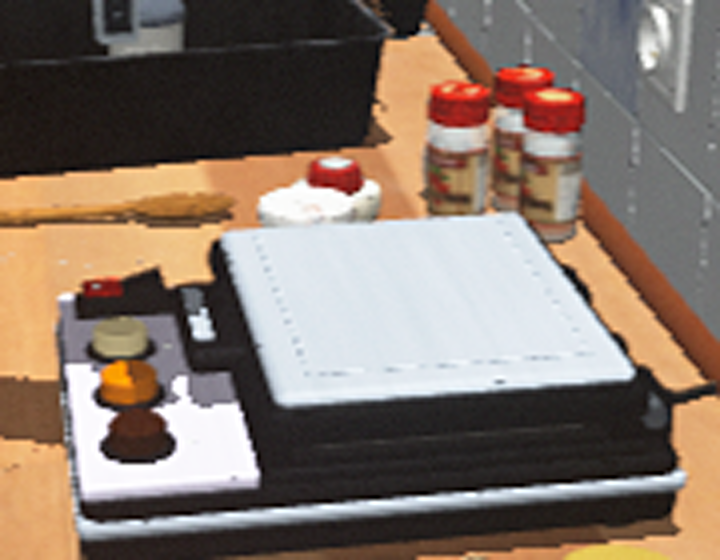

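The caramel key is back up at crop pixel (128,382). The rocker is on, with its red end level at (100,288), the lid is shut and the arm is clear of everything.

```bash
python3 -c "from station import sign_off; print(sign_off())"
```

```text
the job is handed in; nothing more can be done
None
```

The job is handed in: the lid was pushed gently shut, the rocker switched on after it, and the caramel key pressed about 6 mm and let up again, in about 15 s with pushes of about 10 N at most; the last pictures showed nothing around the iron disturbed.

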